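# Clamp the honey jar in the one-hand jar clamp

## Task

Stand the amber jar with the red lid upright on the small raised rest of the jar clamp and let go of it, then pump the red trigger towards the wooden grip until the blue pad meets the jar and presses it against the fixed jaw. Squeeze on until the pad's plunger is about half pushed in (the green half has gone in, the red half still shows), never all the way, and finish while still holding the trigger at that squeeze. Advance the jaw with the trigger only, and leave the other jars and kitchen things where they stand.

Things in the scene. Friction and masses are not known exactly. Their poses are not given: they have to be found in the camera images.
- clamp: One-hand jar clamp, fixed to the counter: dark wooden base 100 (x) x 290 (y) x 12 mm, y from -165 to +125 mm. Origin on the counter. Its +y is the clamping direction, from the trigger to the fixed jaw; z up. A grey housing (38 mm wide, y -125 to -40, top z 115 mm) carries trigger and wooden grip. A hidden pawl makes the jaw follow the trigger's pull but not its return.
- rest_top (a point): Centre of the top of the round rest (38 mm diameter, black rubber top, 35 mm above the counter), at (0, 0.070, 0.035) in the clamp's frame. The jar stands on it, overhanging all round by 8 mm. The fixed jaw begins 4 mm beyond a jar centred here, so the jar slides about 4 mm in +y as it is clamped.
- fixed_jaw: Fixed V jaw at the +y end: two black rubber plates, each turned 30 deg, z 32 to 77 mm, on a grey block up to z 85 mm. Origin is the clamp's origin, same axes.
- jaw: Moving grey jaw plate 50 x 16 x 50 mm (x, y, z) on a toothed steel bar, z 30 to 80 mm. Origin at the centre of its front (+y) face, 55 mm above the counter. It slides in the clamp's +y with 3 N friction and stays where it is left when unloaded. Teeth 5 mm apart: each full pull of the trigger advances it 10 mm, a short pull less; the first 1 to 5 mm of a pull may be idle.
- pad_face: Blue pad 50 x 6 x 32 mm (x, y, z) on a spring plunger (36 mm wide, top z 71 mm) in front of the moving jaw. Origin at the centre of the pad's front (+y) face, 56 mm above the counter, 20 mm ahead of the jaw's face when unpressed. At the start it is 18 to 35 mm short of a jar centred on the rest.
- pad (a joint): How far (m) the pad's plunger is pushed into the jaw: 0 free, 0.007 half (the 7 mm green part next to the jaw has gone in, the 7 mm red part next to the pad still shows), 0.014 bottomed, which would crack the glass. Spring 1 N per mm. When the trigger is let go the loaded jaw springs back until about 3 mm of press remain.
- trigger (a joint): Angle of the red trigger (rad): 0 at rest (leaning 0.23 rad towards the jar), 0.46 fully pulled to the wooden grip. Its spring brings it back to 0. Once a tooth is caught the jaw moves 1 mm for every 2 mm of the trigger's head; the pull at the head is about 3 N free and 7 N at half press.
- trigger_head: The red trigger above the housing: a lever 10 mm thick with a round crossbar at its top, 16 mm diameter, 36 mm long along the clamp's x. Origin at the crossbar's centre, at (0, -0.061, 0.165) in the clamp's frame at rest; it swings 27 mm towards -y when fully pulled, about a pivot 60 mm below it. Space to reach behind it on the +y side is free.
- grip_post (a point): Centre of the fixed upright wooden grip, 30 (x) x 14 (y) mm, top at z 185 mm, at (0, -0.115, 0.166) in the clamp's frame: level with the trigger's head. From its outer face to the outer side of the resting head it is 69 mm.
- honey_jar: The amber glass jar with red lid and paper label, 54 mm diameter, 85 mm high (lid: the top 15 mm, 53 mm diameter), 0.14 to 0.28 kg. Origin at the centre of its underside; z up.
- olive_jar: Green glass jar with black lid, same size as the honey jar. Not to be moved.
- salt_jar: Blue jar with white lid, same size. Not to be moved.
- mug: Olive-coloured mug, 80 mm diameter, 85 mm high, origin at the underside. Not to be moved.
- bowl: Wooden bowl, 130 mm diameter, 50 mm high, origin at the underside. Not to be moved.
- mill: Dark wooden pepper mill, 52 mm diameter, 105 mm high, origin at the underside. Not to be moved.
- spoon: Wooden spoon lying on the counter. Not to be moved.

How it is judged:
On the way, in this order (a step that is already met when the one before it is completed fails the run):
1. the honey jar stands upright on the rest, let go, the pad not yet touching it (horizontal distance between honey_jar and rest_top below 0.012 m and z of honey_jar in the frame of rest_top between -0.005 and 0.005 m and angle between honey_jar's own z axis and vertical below 0.1 rad and contact force between honey_jar and the fingers below 0.1 N and contact force between honey_jar and the arm below 0.1 N and contact force between honey_jar and pad_face below 0.3 N), for 0.2 s.
2. the pad, driven by the trigger, presses on the jar (contact force between honey_jar and pad_face above 1 N and (contact force between trigger_head and the fingers above 0.5 N or contact force between trigger_head and the arm above 0.5 N)), for 0.1 s.
At the end, for the whole second after the job is handed in: The robot still holds the trigger's head (over 0.5 N); the plunger is in 4 to 10.5 mm; the pad presses the honey jar (over 3 N) against the fixed jaw (over 0.5 N); the jar stands upright (0.1 rad) on the rest, within 12 mm of its centre, at rest and not touched by the robot (value of joint pad between 0.004 and 0.0105 m and contact force between honey_jar and pad_face above 3 N and contact force between honey_jar and fixed_jaw above 0.5 N and (contact force between trigger_head and the fingers above 0.5 N or contact force between trigger_head and the arm above 0.5 N) and contact force between honey_jar and the fingers below 0.1 N and contact force between honey_jar and the arm below 0.1 N and horizontal distance between honey_jar and rest_top below 0.012 m and z of honey_jar in the frame of rest_top between -0.005 and 0.006 m and angle between honey_jar's own z axis and vertical below 0.1 rad and linear speed of honey_jar below 0.02 m/s); the arm keeps its last pose, push and grip.
It fails at once if the glass is crushed: the plunger goes in beyond 12.5 mm or the pad presses the jar with over 18 N (value of joint pad above 0.0125 m or contact force between honey_jar and pad_face above 18 N).
It fails at once if the moving jaw or its pad is pushed directly by the robot (over 3 N) (contact force between jaw and the fingers above 3 N or contact force between jaw and the arm above 3 N).
It fails at once if another jar or kitchen thing is moved by over 30 mm or a jar, mug or mill tipped (distance of any of olive_jar, salt_jar, mug, bowl, mill, spoon from where it was at the start of the episode above 0.03 m or angle between any of olive_jar, salt_jar, mug, mill's own z axis and vertical above 0.5 rad).
It also fails if it takes over 70 s, if anything falls off the work surface, if the arm or the gripper's body presses on something with over 40 N, if the wrist force passes 120 N, or if a joint passes its speed limit or range.

## Robot

A 6-joint arm with a two-finger parallel gripper is mounted at the origin on the work surface. World frame = base frame: x ahead of the robot, y to its left, z up, the work surface at z = 0. Lengths are in m, angles in rad, forces in N, time in s.
With the tool pointing down it reaches from about 0.325 to 0.875 m from the base axis. Payload 4.4 kg.
Tool frame: the origin (TCP) lies between the finger pads; the fingertips stand 11 mm ahead of it and the grasp point (between the pads) lies 8 mm behind it; z points along the fingers, y is the line along which they close (so a half turn about z gives the same grasp; the last joint's range is limited). The gripper opens to 85 mm and grips with 20 to 120 N. Pads are 22 mm wide; open, the fingers measure 114 mm over their backs; the gripper's body (76 mm by 85 mm) begins 54 mm behind the grasp point. The pads swing forward as they close: fully open they stand 13 mm farther back than shut.
Start: joints at [1.034, 0.207, 1.542, -0, 1.393, -0.15], TCP at [0.217, 0.533, 0.242] pointing down, gripper open.
Joint ranges: [-2.73, 2.73], [-0.86, 2.22], [0.23, 2.46], [-1.11, 4.25], [0.08, 2.63], [-2.82, 2.82]. Speed limits (rad/s): [2.79, 2.79, 3.14, 3.14, 3.14, 3.14].

## Interface

Orientations are given as a unit quaternion [x, y, z, w].
In Python, from plant import env gives the robot as it stands.
- The arm moves only by the shell command python3 shift.py 'ROWS' [FORCE]. ROWS is a JSON list of rows, 1 to 10 of them, each written [[rx, ry, rz], [dx, dy, dz], opening]: a rotation vector rx, ry, rz in rad, then dx, dy, dz in shares of the most that a row can go, 1 being 50 mm, then the finger opening in m; each row shifts and turns the commanded pose from where the row before left it, along the tool's axes as they then stand; what a row does not reach is not made up. A row lasts 1/10 s, in which the tool goes at most 0.05 m and 0.15 rad, less where a joint would pass 70% of its speed; a pose out of reach is approached as far as the arm can. The fingers move at their own pace and stop on an object; FORCE is the grip in N (left out, the last holds). Time passes only in rows, so rows that do not move let the fingers close. It prints the time, the measured TCP pose, the force, the opening and the grip force at its end. Input that does not fit is refused with a message, and nothing moves.
- env.get_state(): the state, without advancing time (a new reading comes with each control period).
- env.capture(name): name is "scene" or "top" or "wrist"; returns the picture (420x560x3 uint8, red, green, blue); there is no depth.
- env.get_calibration(name): a dict with "fx", "fy", "cx", "cy" (pixels), "R" (3x3) and "t" (3): a world point X has camera coordinates R X + t. Camera axes: x right, y down, z forward; pixel columns grow to the right and rows downward; lengths in m; the calibration is good to about 2 mm. A picture is of the moment at which its call begins: read the wrist's pose just before it. get_calibration takes no time and is no camera call; for the wrist camera it gives the pose at the moment of the call.
- env.finish_job(): hands the job in; it is judged then, once.
The state is a dict: "time_s": time; "joint_positions": joint angles; "joint_vel": joint speeds; "joint_torque": joint torques, N m; "ee_pos": TCP position; "orientation": TCP orientation; "ft_force": force on the tool from outside, world axes, zero at the start; "wrist_torque": the same for the moment, N m; "width": finger opening in m; "grasp_force": force on a finger pad.
Only numpy, scipy, OpenCV 4.12 (cv2) and the standard library are available. Lean on these libraries where they do the work, as an engineer would, in place of code of your own. Each camera call takes 0.05 s, during which the arm holds its last target. There are 200 camera calls.

## Working session

There is one attempt and no reset: what is moved stays moved. The work goes in short steps, Python scripts to look and compute and a shell command to move; the robot and the scene stay as the last step left them, time stands still between calls to the robot, and variables do not carry over. Pictures are saved under pics/ and viewed, at most 10 in all, crops included, and the job is handed in when it is done.

```bash
ls; mkdir -p pics; python3 - <<'E'
from plant import env
import cv2,numpy as np
for n in ("scene","top"):
    im=env.capture(n); cv2.imwrite(f"pics/{n}0.png",cv2.cvtColor(im,cv2.COLOR_RGB2BGR))
    c=env.get_calibration(n); print(n,{k:np.round(v,4).tolist() for k,v in c.items()})
s=env.get_state(); print(s)
E
```

```text
pics
plant.py
shift.py
scene {'fx': 402.6265, 'fy': 402.6265, 'cx': 284.9389, 'cy': 213.7005, 'R': [[0.6017, 0.7987, 0.0015], [0.578, -0.4341, -0.691], [-0.5512, 0.4166, -0.7229]], 't': [-0.425, -0.197, 1.4343]}
top {'fx': 465.5601, 'fy': 465.5601, 'cx': 277.4368, 'cy': 204.004, 'R': [[-0.1801, -0.9836, -0.005], [-0.9593, 0.1768, -0.22], [0.2173, -0.0348, -0.9755]], 't': [0.1714, 0.5671, 0.9507]}
{'time_s': 0.1, 'joint_positions': array([ 1.03348720e+00,  2.07338434e-01,  1.54286259e+00,  3.00320981e-05,
        1.39355249e+00, -1.50470754e-01]), 'joint_vel': array([ 0.00020403, -0.00190584, -0.00253223,  0.00123483,  0.00137455,
       -0.00073191]), 'joint_torque': array([-1.00784528e-03, -3.84090364e+01, -2.92548823e+01, -1.62052447e-04,
        4.85572076e-03,  2.33364364e-05]), 'ee_pos': array([0.21655129, 0.5319108 , 0.2412154 ]), 'orientation': array([ 1.92217942e-01,  9.81351668e-01, -1.01218967e-03, -3.78181963e-04]), 'ft_force': array([ 0.37045322, -0.7353261 , -0.64629995]), 'wrist_torque': array([ 0.04263087,  0.02876014, -0.01799193]), 'grasp_force': 0.0, 'width': 0.08525917084891946}
```

View pics/scene0.png

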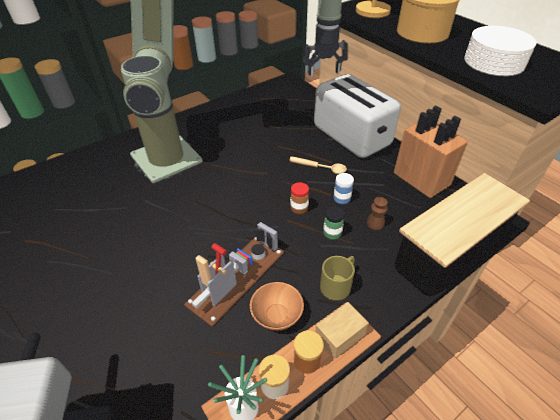

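View pics/top0.png

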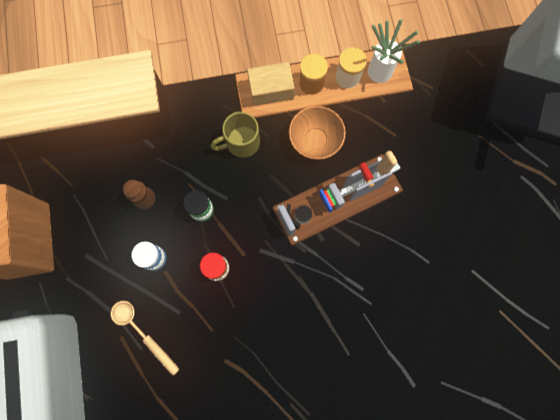

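The scene view shows the honey jar's lid at about (300,189) and the clamp from (190,305) to (275,240). The top view shows the lid at about (213,266) and the clamp from (285,220) to (395,175), with the rest near (303,214). Next I'll enlarge both in one composite.

```bash
python3 - <<'E'
import cv2,numpy as np
s=cv2.imread("pics/scene0.png");t=cv2.imread("pics/top0.png")
def crop(im,x,y,w,h,k): return cv2.resize(im[y:y+h,x:x+w],None,fx=k,fy=k,interpolation=cv2.INTER_CUBIC)
a=crop(s,180,215,110,110,4)   # 440x440
b=crop(t,265,145,145,100,3) if 0 else crop(t,268,148,140,100,5.0)
c=crop(s,285,175,30,45,5);d=crop(t,195,245,40,45,5)
cv2.imwrite("pics/cropA.png",b)
o=np.zeros((440,660,3),np.uint8);o[:,:440]=a;o[:225,450:600]=c;
o[:225,450:600]=c;o[215+10-10:440,450:650]=d
cv2.imwrite("pics/cropB.png",o)
E
```

```text
(no output)
```

View pics/cropA.png

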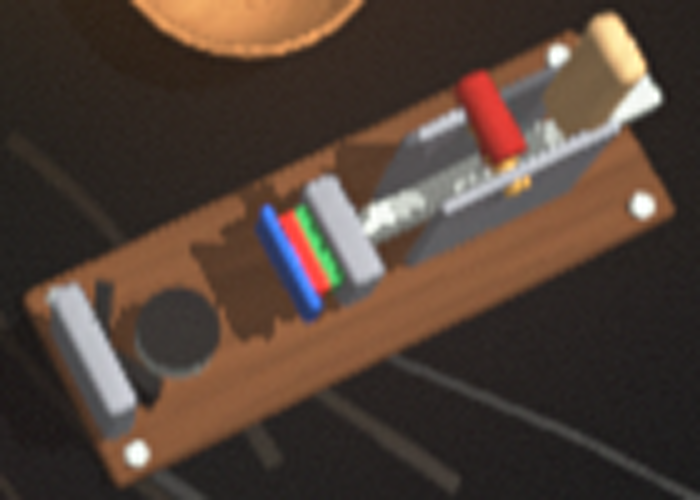

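View pics/cropB.png

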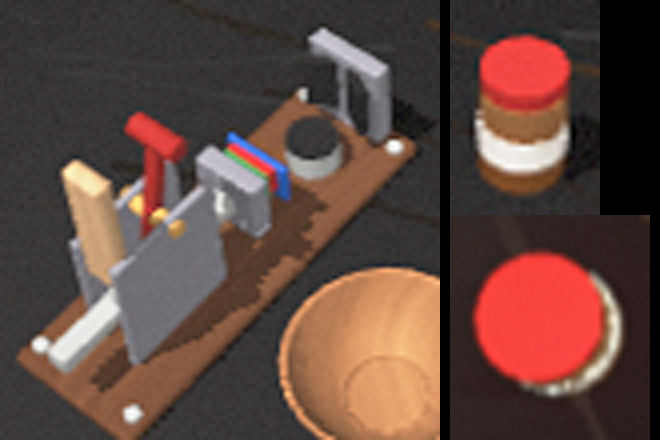

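The crops show these points:
- **Top crop:** rest centre (177,331), crossbar centre (491,118), grip top (618,48), base corners (120,487), (672,212) and (28,300).
- **Scene crop:** rest (315,136), crossbar (156,137), grip top (87,178), corners (413,148), (125,437) and (20,357). The lid centre is (525,65), and in the top inset it is (539,317).

The pad shows its plunger fully out. Now I'll triangulate.

```bash
cat > h.py <<'E'
import numpy as np,cv2
from plant import env
from scipy.optimize import least_squares
def proj(c,X):
    p=c["R"]@np.asarray(X,float)+np.ravel(c["t"]); return np.array([c["fx"]*p[0]/p[2]+c["cx"],c["fy"]*p[1]/p[2]+c["cy"]])
def tri(obs):
    r=least_squares(lambda X:np.concatenate([proj(c,X)-p for c,p in obs]),[.5,.2,.05]); return r.x,np.abs(r.fun).max()
def uncrop(p,off,k): return (np.array(p,float)+.5)/k-.5+np.array(off)
E
python3 - <<'E'
from h import *
S=env.get_calibration("scene");T=env.get_calibration("top")
A=lambda *p:uncrop(p,(268,148),5); B=lambda *p:uncrop(p,(180,215),4)
lid=tri([(S,uncrop((74,65),(285,175),5)),(T,uncrop((89,102),(195,245),5))])
pts={"rest":((0,.07,.035),A(177,331),B(315,136)),"head":((0,-.061,.165),A(491,118),B(156,137)),"grip":((0,-.115,.185),A(618,48),B(87,178))}
print("lid",lid)
for k,(m,a,b) in pts.items(): print(k,tri([(T,a),(S,b)]))
cor=[((-.05,.125,.012),T,A(120,487)),((-.05,-.165,.012),T,A(672,212)),((.05,.125,.012),T,A(28,300)),((.05,.125,.012),S,B(413,148)),((.05,-.165,.012),S,B(125,437)),((-.05,-.165,.012),S,B(20,357))]
for sgn in (1,-1):
    C=[(m,T,a) for m,a,b in pts.values()]+[(m,S,b) for m,a,b in pts.values()]+[((m[0]*sgn,*m[1:]),c,p) for m,c,p in cor]
    def w(q,m): c,s=np.cos(q[2]),np.sin(q[2]); return np.array([q[0]+c*m[0]-s*m[1],q[1]+s*m[0]+c*m[1],m[2]])
    f=lambda q:np.concatenate([proj(c,w(q,m))-p for m,c,p in C])
    best=min((least_squares(f,[.5,-.1,y],loss="soft_l1") for y in (0,1.5,3,-1.5)),key=lambda r:r.cost)
    print(sgn,best.x,best.cost,np.round(f(best.x),1).reshape(-1,2).tolist())
    for k,(m,_,_) in pts.items(): print(k,w(best.x,m))
E
```

```text
lid (array([0.48072161, 0.22260667, 0.08925199]), np.float64(0.2910606151511388))
rest (array([0.56287068, 0.0144995 , 0.03787977]), np.float64(0.719457114821239))
head (array([ 0.59923613, -0.11324887,  0.16908704]), np.float64(0.32336642638529156))
grip (array([ 0.61383557, -0.16404582,  0.18551508]), np.float64(0.45101723193562293))
1 [ 0.58194356 -0.05403524  0.28045655] 8.68649910675629 [[-0.0, 0.1], [-0.9, 0.8], [-0.2, -0.0], [-1.1, 0.9], [0.0, 0.9], [-0.6, 0.2], [-0.8, 1.2], [1.2, 0.3], [-2.1, -0.4], [1.0, -0.8], [0.5, 2.5], [-2.0, 0.5]]
rest [0.56256796 0.01322981 0.035     ]
head [ 0.59882802 -0.11265191  0.165     ]
grip [ 0.61377492 -0.16454209  0.185     ]
-1 [ 0.61194467 -0.05629631 -0.22468348] 285.631458825185 [[-5.0, -27.7], [0.7, 0.7], [5.1, 12.9], [12.3, 16.5], [-1.2, 1.4], [-8.1, -6.7], [-16.8, -78.0], [-2.6, -18.0], [-0.4, 1.2], [-0.8, -1.3], [-30.6, -37.9], [5.7, 13.7]]
rest [0.62754051 0.01194421 0.035     ]
head [ 0.598354   -0.11576306  0.165     ]
grip [ 0.58632292 -0.16840575  0.185     ]
```

The fit is consistent. The rest measured z 0.038 against 0.035 given, the head 0.169 against 0.165, the grip 0.1855 against 0.185, and the lid 0.089 against 0.085. The clamp's yaw is 0.280. I'll turn the tool so that it closes along the clamp's x, then move over the jar.

The manual's scale: shifts go in shares of 50 mm. Converting my numbers, -0.037 m is -0.74, 0.0168 m is 0.336.

```bash
cat >> h.py <<'E'
from scipy.spatial.transform import Rotation as Ro
Q=np.array([.58194,-.05404,.28046])
def cl(m): c,s=np.cos(Q[2]),np.sin(Q[2]); return np.array([Q[0]+c*m[0]-s*m[1],Q[1]+s*m[0]+c*m[1],m[2]])
def togo(X):
    s=env.get_state();R=Ro.from_quat(s["orientation"]); y=R.as_matrix()[:,1]
    print("t %.2f"%s["time_s"],"pos",np.round(s["ee_pos"],4),"tool delta",np.round(R.inv().apply(np.asarray(X)-s["ee_pos"]),4),"yaw",round(float(np.arctan2(y[1],y[0])),4),"z",np.round(R.as_matrix()[:,2],4),"F",np.round(s["ft_force"],1),"w",s["width"])
E
python3 shift.py '[[[0,0,0.129],[0,0,0],0.085],[[0,0,0.129],[0,0,0],0.085],[[0,0,0.129],[0,0,0],0.085],[[0,0,0.129],[0,0,0],0.085],[[0,0,0.129],[0,0,0],0.085],[[0,0,0.129],[0,0,0],0.085],[[0,0,0.129],[0,0,0],0.085]]'
python3 shift.py '[[[0,0,0],[-0.74,0.336,0],0.085],[[0,0,0],[-0.74,0.336,0],0.085],[[0,0,0],[-0.74,0.336,0],0.085],[[0,0,0],[-0.74,0.336,0],0.085],[[0,0,0],[-0.74,0.336,0],0.085],[[0,0,0],[-0.74,0.336,0],0.085],[[0,0,0],[-0.74,0.336,0],0.085],[[0,0,0],[-0.74,0.336,0],0.085],[[0,0,0],[-0.74,0.336,0],0.085],[[0,0,0],[-0.74,0.336,0],0.085]]'
python3 shift.py '[[[0,0,0],[0,0,0],0.085],[[0,0,0],[0,0,0],0.085]]'
python3 - <<'E'
from h import *
togo([.4807,.2226,.054])
cv2.imwrite("pics/w1.png",cv2.cvtColor(env.capture("wrist"),cv2.COLOR_RGB2BGR))
c=env.get_calibration("wrist")
for n,X in (("lid",(.4807,.2226,.085)),): print(n,proj(c,X))
E
```

```text
time_s: 0.8
ee_pos: [0.2167, 0.5321, 0.2416]
orientation: [0.603, 0.798, -0.001, 0.0]
ft_force: [0.1, -0.1, 0.2]
width: 0.0851
grasp_force: 0.0
time_s: 1.8
ee_pos: [0.4814, 0.2221, 0.2418]
orientation: [0.601, 0.799, -0.0, -0.0]
ft_force: [0.7, 0.8, 0.6]
width: 0.085
grasp_force: 0.0
time_s: 2.0
ee_pos: [0.481, 0.2228, 0.2416]
orientation: [0.602, 0.798, -0.0, -0.001]
ft_force: [-0.7, -0.5, -0.2]
width: 0.0852
grasp_force: 0.0
t 2.00 pos [0.481  0.2228 0.2416] tool delta [-0.0002 -0.      0.1876] yaw 0.2786 z [-0.0016  0.     -1.    ] F [-0.7 -0.5 -0.2] w 0.08517983839328372
lid [279.54676889 193.35254787]
```

View pics/w1.png

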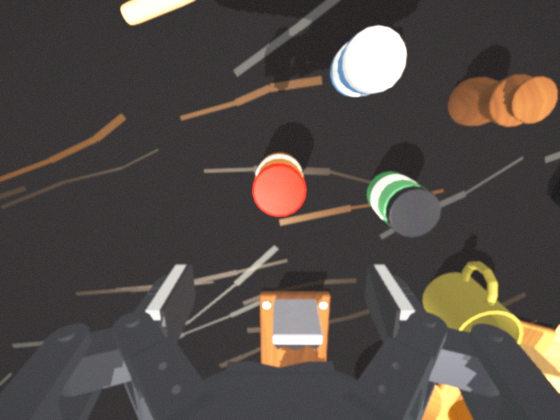

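The lid's centre is at (280,190), against a predicted (279.5,193.4). That agrees within about 3 mm, with clear room to the olive jar. I'll descend and grasp.

```bash
python3 shift.py '[[[0,0,0],[0.02,0,0.8],0.085],[[0,0,0],[0.02,0,0.8],0.085],[[0,0,0],[0,0,0.8],0.085],[[0,0,0],[0,0,0.8],0.085],[[0,0,0],[0,0,0.552],0.085],[[0,0,0],[0,0,0],0.085]]'
python3 shift.py '[[[0,0,0],[0,0,0],0.03],[[0,0,0],[0,0,0],0.03],[[0,0,0],[0,0,0],0.03],[[0,0,0],[0,0,0],0.03],[[0,0,0],[0,0,0],0.03],[[0,0,0],[0,0,0],0.03],[[0,0,0],[0,0,0],0.03],[[0,0,0],[0,0,0],0.03]]' 35
python3 shift.py '[[[0,0,0],[0,0,-0.4],0.03],[[0,0,0],[0,0,-0.8],0.03],[[0,0,0],[0,0,-0.8],0.03],[[0,0,0],[0,0,-0.8],0.03],[[0,0,0],[0,0,0],0.03]]'
python3 - <<'E'
from h import *
r=cl([0,.07,.2]); print(r); togo(r)
E
```

```text
time_s: 2.65
ee_pos: [0.4749, 0.2256, 0.0501]
orientation: [0.6, 0.8, -0.004, -0.003]
ft_force: [-0.3, 0.6, -0.8]
width: 0.0849
grasp_force: 0.0
time_s: 3.45
ee_pos: [0.4824, 0.2265, 0.0572]
orientation: [0.601, 0.799, 0.002, 0.001]
ft_force: [-0.6, 1.0, 7.4]
width: 0.0527
grasp_force: 37.8
time_s: 3.95
ee_pos: [0.4851, 0.2268, 0.2023]
orientation: [0.601, 0.799, 0.006, 0.005]
ft_force: [1.7, -0.1, -1.3]
width: 0.0526
grasp_force: 37.6
[0.56256416 0.01322497 0.2       ]
t 3.95 pos [0.4851 0.2268 0.2023] tool delta [-0.2267  0.0152  0.0026] yaw 0.281 z [ 0.0146  0.0041 -0.9999] F [ 1.7 -0.1 -1.3] w 0.0525881477591893
```

Converted, 0.0025 m is 0.05, -0.0375 m is -0.75.

```bash
python3 shift.py '[[[0,0,0],[-0.75,0.05,0],0.03],[[0,0,0],[-0.75,0.05,0],0.03],[[0,0,0],[-0.75,0.05,0],0.03],[[0,0,0],[-0.75,0.05,0],0.03],[[0,0,0],[-0.75,0.05,0],0.03],[[0,0,0],[-0.75,0.05,0],0.03],[[0,0,0],[0,0,0],0.03],[[0,0,0],[0,0,0],0.03],[[0,0,0],[0,0,0],0.03]]'
python3 - <<'E'
from h import *
r=cl([0,.07,.092]); togo(r)
s=env.capture("scene");t=env.capture("top")
f=lambda im,x,y,w,h,k:cv2.resize(cv2.cvtColor(im[y:y+h,x:x+w],cv2.COLOR_RGB2BGR),None,fx=k,fy=k,interpolation=cv2.INTER_CUBIC)
cv2.imwrite("pics/m1.png",np.hstack([f(s,190,170,100,130,4),f(t,260,140,100,130,4)]))
S=env.get_calibration("scene")
for z in (.145,.16,.217): print(z,(proj(S,cl([0,.07,z]))-[190,170])*4)
E
```

```text
time_s: 4.85
ee_pos: [0.5564, 0.0142, 0.194]
orientation: [0.601, 0.799, -0.0, -0.001]
ft_force: [0.1, 0.3, -2.6]
width: 0.0525
grasp_force: 37.6
t 4.85 pos [0.5564 0.0142 0.194 ] tool delta [-0.0028  0.0058  0.102 ] yaw 0.2814 z [-1.5e-03  7.0e-04 -1.0e+00] F [ 0.1  0.3 -2.6] w 0.05254352975216256
0.145 [260.70361658 209.71894818]
0.16 [259.4666825  193.63142238]
0.217 [254.51485893 129.22816029]
```

View pics/m1.png

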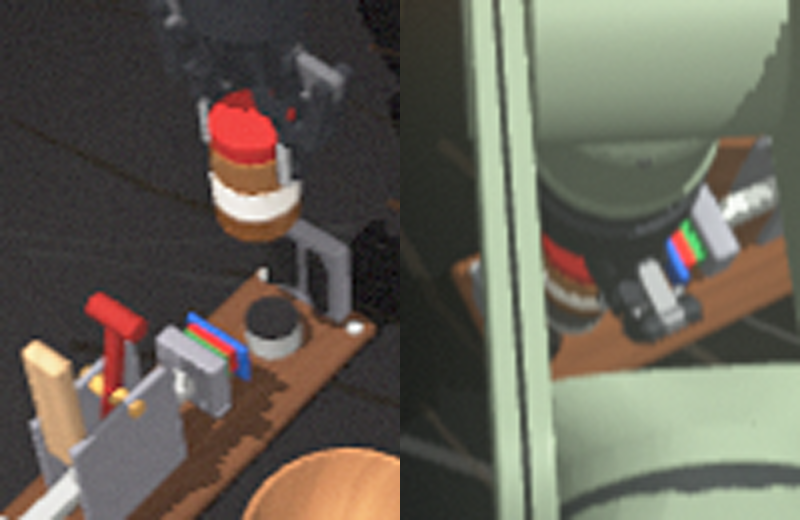

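The scene crop shows the jar upright, with its left edge running from (209,110) to (218,225) as projected. It hangs about 1 px left of the rest's axis, which agrees with the measured tool offset. I'll correct that and lower it.

Converted, 0.03 m is 0.6, 0.02 m is 0.4.

```bash
python3 shift.py '[[[0,0,0],[-0.02,0.06,0.6],0.03],[[0,0,0],[-0.02,0.056,0.6],0.03],[[0,0,0],[0,0,0.4],0.03],[[0,0,0],[0,0,0.2],0.03],[[0,0,0],[0,0,0],0.03],[[0,0,0],[0,0,0],0.03]]'
python3 - <<'E'
from h import *
togo(cl([0,.071,.092]))
E
```

```text
time_s: 5.55
ee_pos: [0.564, 0.0136, 0.1056]
orientation: [0.601, 0.799, 0.0, 0.001]
ft_force: [0.5, 0.6, -1.2]
width: 0.0528
grasp_force: 37.5
t 5.55 pos [0.564  0.0136 0.1056] tool delta [ 0.001  -0.0015  0.0136] yaw 0.2818 z [ 1.6e-03 -2.0e-04 -1.0e+00] F [ 0.5  0.6 -1.2] w 0.05275609329106768
```

Converted, 0.004 m is 0.08, 0.002 m is 0.04.

```bash
python3 shift.py '[[[0,0,0],[0.01,-0.02,0.08],0.03],[[0,0,0],[0,0,0.08],0.03],[[0,0,0],[0,0,0.04],0.03],[[0,0,0],[0,0,0],0.03],[[0,0,0],[0,0,0],0.03]]'
python3 shift.py '[[[0,0,0],[0,0,0.03],0.03],[[0,0,0],[0,0,0],0.03]]'
python3 shift.py '[[[0,0,0],[0,0,0.03],0.03],[[0,0,0],[0,0,0],0.03]]'
python3 - <<'E'
from h import *
togo(cl([0,.071,.092]))
E
```

```text
time_s: 6.05
ee_pos: [0.5622, 0.0133, 0.0947]
orientation: [0.601, 0.799, 0.0, 0.0]
ft_force: [0.0, 0.2, -1.0]
width: 0.0528
grasp_force: 37.5
time_s: 6.25
ee_pos: [0.5621, 0.0134, 0.0931]
orientation: [0.601, 0.799, -0.0, -0.0]
ft_force: [-0.7, 0.2, -0.5]
width: 0.0521
grasp_force: 37.5
time_s: 6.45
ee_pos: [0.5625, 0.0133, 0.0923]
orientation: [0.601, 0.799, 0.0, 0.0]
ft_force: [-2.1, 1.2, 3.0]
width: 0.0527
grasp_force: 37.7
t 6.45 pos [0.5625 0.0133 0.0923] tool delta [0.0009 0.     0.0003] yaw 0.281 z [ 5.e-04 -2.e-04 -1.e+00] F [-2.1  1.2  3. ] w 0.05265000518883171
```

Contact made (+3 N). Now I'll release and lift.

```bash
python3 shift.py '[[[0,0,0],[0,0,0],0.056],[[0,0,0],[0,0,0],0.06],[[0,0,0],[0,0,0],0.066],[[0,0,0],[0,0,0],0.075],[[0,0,0],[0,0,0],0.085],[[0,0,0],[0,0,0],0.085],[[0,0,0],[0,0,0],0.085]]'
python3 shift.py '[[[0,0,0],[0,0,-0.4],0.085],[[0,0,0],[0,0,-0.8],0.085],[[0,0,0],[0,0,-0.9],0.085],[[0,0,0],[0,0,-0.9],0.085],[[0,0,0],[0,0,-0.6],0.085],[[0,0,0],[0,0,0],0.085],[[0,0,0],[0,0,0],0.085]]'
python3 - <<'E'
from h import *
togo(cl([0,-.061,.22]))
W=env.get_calibration("wrist");w=env.capture("wrist");s=env.capture("scene");S=env.get_calibration("scene")
bgr=lambda i:cv2.cvtColor(i,cv2.COLOR_RGB2BGR)
c=cv2.resize(bgr(s)[200:320,180:290],None,fx=3.5,fy=3.5,interpolation=cv2.INTER_CUBIC)
cv2.imwrite("pics/m2.png",np.hstack([bgr(w)[:, :400],c]) if 0 else np.hstack([cv2.resize(bgr(w),None,fx=.75,fy=.75)[:300].copy(),c[:300]]))
print(w.shape)
for n,X in (("lid",[0,.07,.12]),("head",[0,-.061,.165])): print(n,"wrist*.75",proj(W,cl(X))*.75,"scene",(proj(S,cl(X))-[180,200])*3.5)
E
```

```text
time_s: 7.15
ee_pos: [0.5622, 0.0134, 0.0917]
orientation: [0.601, 0.799, 0.0, 0.0]
ft_force: [-0.3, 0.7, 0.9]
width: 0.0851
grasp_force: 0.0
time_s: 7.85
ee_pos: [0.5625, 0.0134, 0.2725]
orientation: [0.601, 0.799, 0.0, 0.001]
ft_force: [-1.0, 0.8, -1.3]
width: 0.0851
grasp_force: 0.0
t 7.85 pos [0.5625 0.0134 0.2725] tool delta [-0.1311 -0.0002  0.0526] yaw 0.281 z [ 1.8e-03 -2.0e-04 -1.0e+00] F [-1.   0.8 -1.3] w 0.08513443120945291
(420, 560, 3)
lid wrist*.75 [209.27497648 145.10975184] scene [264.86951547 101.31461024]
head wrist*.75 [209.28141746 251.22509562] scene [135.23751101 174.16227353]
```

View pics/m2.png

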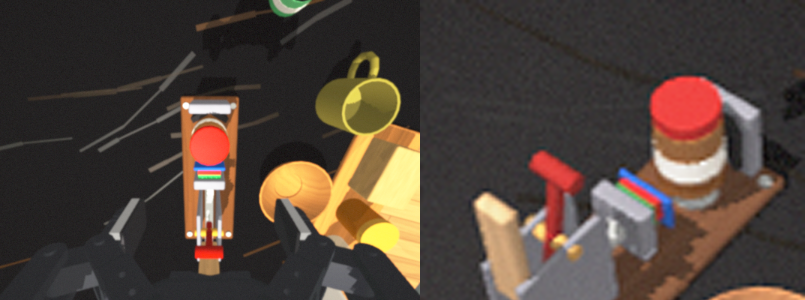

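The lid sits at the predicted place and upright: (210,145) in the wrist view, against (209,145). The head is at (208,253), against (209,251). Now I'll close the fingers, go behind the trigger's head on its +y side, and prepare a colour profile along the clamp's axis to follow the pad.

```bash
cat >> h.py <<'E'
def prof(cam="wrist",z=.072,x=0,y0=-.035,y1=.075):
    c=env.get_calibration(cam); im=env.capture(cam); h=cv2.cvtColor(im,cv2.COLOR_RGB2HSV); out=[]
    for y in np.arange(y0,y1,.0005):
        u,v=np.round(proj(c,cl([x,y,z]))).astype(int)
        if not(0<=u<560 and 0<=v<420): k="-"
        else:
            H,s,V=map(int,h[v,u]); k="." if s<110 or V<50 else "R" if H<6 or H>172 else "G" if 45<H<85 else "B" if 100<H<130 else "o"
        if not out or out[-1][0]!=k: out.append([k,round(y*1e3,1)])
    print(cam," ".join(f"{k}{y}" for k,y in out)); return im
E
python3 shift.py '[[[0,0,0],[-0.9,0,0],0.0],[[0,0,0],[-0.9,0,0],0.0],[[0,0,0],[0,0,0],0.0],[[0,0,0],[0,0,0.6],0.0],[[0,0,0],[0,0,0.6],0.0],[[0,0,0],[0,0,0.6],0.0],[[0,0,0],[0,0,0.39],0.0],[[0,0,0],[0,0,0],0],[[0,0,0],[0,0,0],0],[[0,0,0],[0,0,0],0]]'
python3 - <<'E'
from h import *
togo(cl([0,-.042,.163]))
w=prof(); prof("scene"); cv2.imwrite("pics/w3.png",cv2.cvtColor(w,cv2.COLOR_RGB2BGR))
E
```

```text
time_s: 8.95
ee_pos: [0.588, -0.073, 0.1633]
orientation: [0.601, 0.799, 0.0, 0.001]
ft_force: [1.1, 0.3, -0.0]
width: 0.0
grasp_force: 0.0
t 8.95 pos [ 0.588  -0.073   0.1633] tool delta [-0.0221 -0.0006  0.0004] yaw 0.2812 z [ 1.9e-03 -4.0e-04 -1.0e+00] F [ 1.1  0.3 -0. ] w 2.049016736708912e-05
wrist .-35.0 G0.0 .6.5 o7.0 R8.5 o13.5 .15.0 o15.5 B18.0 .24.5 o26.0 R37.0
scene .-35.0 G5.0 o8.5 R9.0 o16.5 B17.0 .21.0 o25.0 .37.0 o50.0
```

View pics/w3.png

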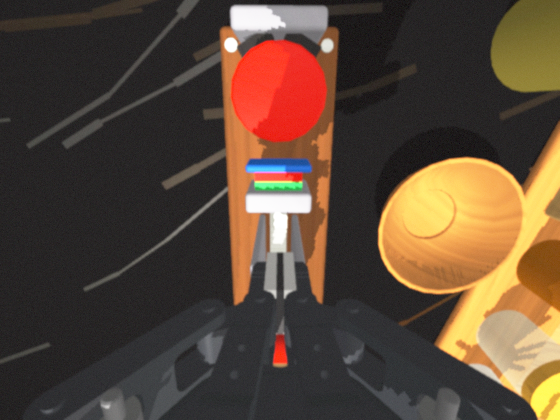

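The wrist view (280,90) shows the lid, and at rows 160–205 the pad, red, green and jaw. The pad face is at y≈0.022, about 21 mm short of the jar. First pull.

```bash
python3 shift.py '[[[0,0,0],[-0.2,0,0],0],[[0,0,0],[-0.2,0,0],0],[[0,0,0],[0,0,0],0],[[0,0,0],[0,0,0],0]]'
python3 shift.py '[[[0,0,0],[-0.1,0,0],0],[[0,0,0],[-0.1,0,0],0],[[0,0,0],[0,0,0],0],[[0,0,0],[0,0,0],0]]'
python3 -c 'from h import *;togo(cl([0,-.069,.163]));prof()'
python3 shift.py '[[[0,0,0],[-0.12,0,0],0],[[0,0,0],[-0.12,0,0],0],[[0,0,0],[-0.08,0,0],0],[[0,0,0],[0,0,0],0],[[0,0,0],[0,0,0],0]]'
python3 -c 'from h import *;togo(cl([0,-.069,.163]));prof()'
```

```text
time_s: 9.45
ee_pos: [0.5929, -0.093, 0.1623]
orientation: [0.602, 0.799, 0.0, 0.0]
ft_force: [-0.4, -0.2, -0.2]
width: 0.0002
grasp_force: 0.0
time_s: 9.85
ee_pos: [0.5954, -0.1015, 0.1622]
orientation: [0.601, 0.799, 0.0, -0.0]
ft_force: [-0.9, 2.8, 1.6]
width: -0.0
grasp_force: 1.5
t 9.85 pos [ 0.5954 -0.1015  0.1622] tool delta [-0.0197  0.0002 -0.0009] yaw 0.281 z [-4.e-04  7.e-04 -1.e+00] F [-0.9  2.8  1.6] w -3.149432776930053e-05
wrist .-35.0 G0.5 o7.0 R8.5 o14.0 B15.5 .22.0 o22.5 .40.0 o42.5 R44.5
time_s: 10.4
ee_pos: [0.6001, -0.1175, 0.1622]
orientation: [0.601, 0.799, 0.0, 0.0]
ft_force: [-1.0, 2.9, 1.5]
width: -0.0002
grasp_force: 1.5
t 10.40 pos [ 0.6001 -0.1175  0.1622] tool delta [-0.003   0.0001 -0.0008] yaw 0.2807 z [ 4.e-04 -2.e-04 -1.e+00] F [-1.   2.9  1.5] w -0.00017516025799604765
wrist .-35.0 G9.0 o15.0 R16.5 o22.5 B23.0 .28.0 o29.5 .39.0 o43.0 R48.0
```

The jaw advanced 8.5 mm. I'll finish this stroke, return, and pull a second time.

Converted, -0.003 m is -0.06.

```bash
python3 shift.py '[[[0,0,0],[-0.06,0,0],0],[[0,0,0],[0,0,0],0],[[0,0,0],[0,0,0],0]]'
python3 -c 'from h import *;togo(cl([0,-.069,.163]));prof()'
python3 shift.py '[[[0,0,0],[0.12,0,0],0],[[0,0,0],[0.16,0,0],0],[[0,0,0],[0.16,0,0],0],[[0,0,0],[0.18,0,0],0],[[0,0,0],[0,0,0],0],[[0,0,0],[0,0,0],0]]'
python3 -c 'from h import *;togo(cl([0,-.069,.163]));prof()'
python3 shift.py '[[[0,0,0],[-0.12,0,0],0],[[0,0,0],[-0.12,0,0],0],[[0,0,0],[-0.12,0,0],0],[[0,0,0],[-0.08,0,0],0],[[0,0,0],[0,0,0],0],[[0,0,0],[0,0,0],0]]'
python3 -c 'from h import *;togo(cl([0,-.069,.163]));prof()'
```

```text
time_s: 10.75
ee_pos: [0.6008, -0.1201, 0.162]
orientation: [0.601, 0.799, 0.0, -0.0]
ft_force: [-0.1, 3.0, 1.1]
width: -0.0001
grasp_force: 1.6
t 10.75 pos [ 0.6008 -0.1201  0.162 ] tool delta [-0.0003  0.0002 -0.001 ] yaw 0.281 z [ 0.e+00  1.e-04 -1.e+00] F [-0.1  3.   1.1] w -9.096020845783722e-05
wrist .-35.0 G10.0 o16.0 R17.0 o23.0 B23.5 o25.5 B27.0 .29.5 o30.0 .38.5 o43.5 R48.5
time_s: 11.4
ee_pos: [0.5923, -0.0903, 0.1624]
orientation: [0.601, 0.799, -0.0, 0.0]
ft_force: [-0.6, 0.2, -0.2]
width: -0.0001
grasp_force: 0.0
t 11.40 pos [ 0.5923 -0.0903  0.1624] tool delta [-0.0313  0.0001 -0.0006] yaw 0.2817 z [ 5.e-04 -9.e-04 -1.e+00] F [-0.6  0.2 -0.2] w -0.00011826025143439484
wrist .-35.0 G10.0 o15.5 R17.0 o23.5 B24.5 .30.5 o32.0 R42.0
time_s: 12.05
ee_pos: [0.5984, -0.1118, 0.1622]
orientation: [0.601, 0.799, 0.0, 0.0]
ft_force: [-0.2, 3.4, 2.0]
width: -0.0001
grasp_force: 1.5
t 12.05 pos [ 0.5984 -0.1118  0.1622] tool delta [-0.009   0.0001 -0.0008] yaw 0.2806 z [ 4.e-04 -1.e-04 -1.e+00] F [-0.2  3.4  2. ] w -5.6061063572676465e-05
wrist .-35.0 G16.5 o22.5 R24.0 o29.5 B31.0 .36.0 o37.0 .39.5 o43.0 R46.5
```

Converted, 0.009 m is 0.18, 0.008 m is 0.16.

```bash
python3 shift.py '[[[0,0,0],[-0.1,0,0],0],[[0,0,0],[-0.08,0,0],0],[[0,0,0],[0,0,0],0],[[0,0,0],[0,0,0],0],[[0,0,0],[0.12,0,0],0],[[0,0,0],[0.16,0,0],0],[[0,0,0],[0.16,0,0],0],[[0,0,0],[0.18,0,0],0],[[0,0,0],[0,0,0],0],[[0,0,0],[0,0,0],0]]'
python3 -c 'from h import *;togo(cl([0,-.069,.163]));prof()'
python3 shift.py '[[[0,0,0],[-0.12,0,0],0],[[0,0,0],[-0.12,0,0],0],[[0,0,0],[-0.12,0,0],0],[[0,0,0],[0,0,0],0],[[0,0,0],[0,0,0],0]]'
python3 -c 'from h import *;togo(cl([0,-.069,.163]));prof()'
python3 shift.py '[[[0,0,0],[-0.08,0,0],0],[[0,0,0],[-0.08,0,0],0],[[0,0,0],[0,0,0],0],[[0,0,0],[0,0,0],0]]'
python3 -c 'from h import *;togo(cl([0,-.069,.163]));prof()'
```

```text
time_s: 13.1
ee_pos: [0.5923, -0.0903, 0.1624]
orientation: [0.601, 0.799, -0.0, 0.001]
ft_force: [0.3, 0.2, 1.1]
width: -0.0001
grasp_force: 0.0
t 13.10 pos [ 0.5923 -0.0903  0.1624] tool delta [-0.0313  0.0001 -0.0005] yaw 0.2817 z [ 6.e-04 -9.e-04 -1.e+00] F [0.3 0.2 1.1] w -5.178197850826891e-05
wrist .-35.0 G19.5 o26.5 R27.0 o33.5 B34.0 .39.5 o41.0 R42.0
time_s: 13.65
ee_pos: [0.5974, -0.1079, 0.1623]
orientation: [0.601, 0.799, 0.0, 0.0]
ft_force: [-0.8, 2.4, 2.2]
width: -0.0
grasp_force: 1.6
t 13.65 pos [ 0.5974 -0.1079  0.1623] tool delta [-0.013   0.0001 -0.0007] yaw 0.2805 z [ 4.e-04  1.e-04 -1.e+00] F [-0.8  2.4  2.2] w -2.367931148171298e-05
wrist .-35.0 G24.0 o30.5 R31.0 o37.0 B38.0 o39.5 B41.5 .42.5 o46.0 R48.5
time_s: 14.1
ee_pos: [0.5995, -0.1156, 0.1622]
orientation: [0.601, 0.799, -0.0, 0.0]
ft_force: [-1.3, 4.0, 2.9]
width: 0.0001
grasp_force: 1.7
t 14.10 pos [ 0.5995 -0.1156  0.1622] tool delta [-0.005   0.0002 -0.0008] yaw 0.2808 z [ 2.e-04 -2.e-04 -1.e+00] F [-1.3  4.   2.9] w 0.00011320574042293519
wrist .-35.0 G27.5 o33.5 R34.5 o40.5 .41.0 B41.5 o42.0 B44.0 .46.0 o49.0 R54.0
```

Converted, -0.003 m is -0.06, -0.002 m is -0.04.

```bash
python3 shift.py '[[[0,0,0],[-0.06,0,0],0],[[0,0,0],[-0.04,0,0],0],[[0,0,0],[0,0,0],0],[[0,0,0],[0,0,0],0]]'
python3 -c 'from h import *;togo(cl([0,-.069,.163]));prof()'
python3 shift.py '[[[0,0,0],[0.12,0,0],0],[[0,0,0],[0.16,0,0],0],[[0,0,0],[0.16,0,0],0],[[0,0,0],[0.18,0,0],0],[[0,0,0],[0,0,0],0],[[0,0,0],[0,0,0],0]]'
python3 -c 'from h import *;togo(cl([0,-.069,.163]));prof()'
python3 shift.py '[[[0,0,0],[-0.12,0,0],0],[[0,0,0],[-0.12,0,0],0],[[0,0,0],[-0.08,0,0],0],[[0,0,0],[0,0,0],0],[[0,0,0],[0,0,0],0]]'
python3 -c 'from h import *;togo(cl([0,-.069,.163]));prof()'
```

```text
time_s: 14.55
ee_pos: [0.6007, -0.1202, 0.162]
orientation: [0.601, 0.799, -0.0, -0.0]
ft_force: [-0.0, 3.9, 1.5]
width: 0.0
grasp_force: 1.8
t 14.55 pos [ 0.6007 -0.1202  0.162 ] tool delta [-0.0002  0.0003 -0.001 ] yaw 0.2809 z [-2.e-04  1.e-04 -1.e+00] F [-0.   3.9  1.5] w 1.75725877115877e-05
wrist .-35.0 G29.5 o33.0 R35.0 o40.5 .41.0 B41.5 o42.5 B44.0 .46.0 o49.5 R55.5
time_s: 15.2
ee_pos: [0.5923, -0.0903, 0.1625]
orientation: [0.601, 0.799, -0.0, 0.001]
ft_force: [0.2, -0.5, 0.5]
width: -0.0001
grasp_force: 0.0
t 15.20 pos [ 0.5923 -0.0903  0.1625] tool delta [-0.0312  0.0001 -0.0005] yaw 0.2817 z [ 6.e-04 -1.e-03 -1.e+00] F [ 0.2 -0.5  0.5] w -0.00012069785060050907
wrist .-35.0 G29.0 o33.5 R34.5 o40.5 B41.5 .46.0 o48.0 R49.5
time_s: 15.75
ee_pos: [0.5967, -0.1051, 0.1626]
orientation: [0.601, 0.799, 0.001, -0.001]
ft_force: [-2.2, 4.9, 3.0]
width: -0.0001
grasp_force: 2.7
t 15.75 pos [ 0.5967 -0.1051  0.1626] tool delta [-0.0158 -0.     -0.0004] yaw 0.2804 z [-3.0e-04  2.6e-03 -1.0e+00] F [-2.2  4.9  3. ] w -8.168087522719434e-05
wrist .-35.0 G31.5 o33.5 R35.0 o40.0 B41.5 o42.0 B44.5 .46.0 o49.0 R52.0
```

The jar is seated against the fixed jaw and the plunger is in about 4 mm. I need about 3 mm more, so about 6 mm at the head.

Converted, -0.002 m is -0.04.

```bash
python3 shift.py '[[[0,0,0],[-0.04,0,0],0],[[0,0,0],[-0.04,0,0],0],[[0,0,0],[0,0,0],0],[[0,0,0],[0,0,0],0]]'
python3 -c 'from h import *;togo(cl([0,-.069,.163]));prof();prof(x=.008);cv2.imwrite("pics/w4.png",cv2.cvtColor(env.capture("wrist"),cv2.COLOR_RGB2BGR)[0:260,180:380].repeat(2,0).repeat(2,1))'
```

```text
time_s: 16.2
ee_pos: [0.5977, -0.1086, 0.1628]
orientation: [0.601, 0.799, 0.001, -0.001]
ft_force: [-2.3, 5.4, 4.4]
width: -0.0001
grasp_force: 3.1
t 16.20 pos [ 0.5977 -0.1086  0.1628] tool delta [-0.0122 -0.0001 -0.0003] yaw 0.2807 z [-4.e-04  3.e-03 -1.e+00] F [-2.3  5.4  4.4] w -9.99060398759293e-05
wrist .-35.0 o33.5 R34.5 o40.5 .41.0 B41.5 o42.5 B44.0 .46.0 o49.0 R53.0
wrist o-35.0 .14.0 o33.5 R34.5 o40.5 B41.5 .46.0 o50.0 R53.5
```

View pics/w4.png

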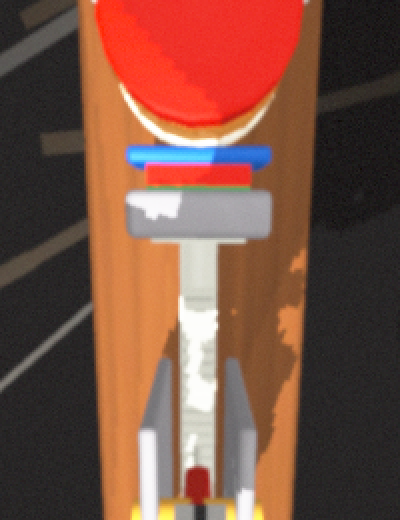

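The picture shows the full red band (rows 165–187), with only a sliver of green left and the jar upright against the fixed jaw. The plunger is in about 6 mm. I'll add a touch more, let it settle, then hand in.

```bash
python3 shift.py '[[[0,0,0],[-0.03,0,0],0],[[0,0,0],[0,0,0],0],[[0,0,0],[0,0,0],0],[[0,0,0],[0,0,0],0],[[0,0,0],[0,0,0],0]]'
python3 -c 'from h import *;togo(cl([0,-.069,.163]));prof();print(env.finish_job())'
```

```text
time_s: 16.85
ee_pos: [0.5981, -0.1099, 0.1628]
orientation: [0.601, 0.799, 0.001, -0.001]
ft_force: [-2.0, 6.4, 4.5]
width: 0.0002
grasp_force: 3.2
t 16.85 pos [ 0.5981 -0.1099  0.1628] tool delta [-0.0108 -0.0001 -0.0003] yaw 0.2808 z [-5.0e-04  3.2e-03 -1.0e+00] F [-2.   6.4  4.5] w 0.00017343521180724773
wrist .-35.0 o34.0 R34.5 o40.5 B41.5 o42.0 B44.5 .46.0 o49.0 R53.5
the job is handed in; nothing more can be done
None
```

I handed the job in at about 17 s with the honey jar upright on the rest and pressed against the fixed jaw, the plunger in by about 7 mm (my estimate from the wrist camera) and the trigger still held; no verdict came back.

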